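# Set and lock the length stop of a bread cutter

### The arm

A 6-joint arm with a two-finger parallel gripper is mounted at the origin on the work surface. World frame = base frame: x ahead of the robot, y to its left, z up, the work surface at z = 0. Lengths are in m, angles in rad, forces in N, time in s.
With the tool pointing down it reaches from about 0.4 to 0.825 m from the base axis. Payload 7 kg.
Tool frame: the origin (TCP) lies at the very end of the fingers, on their centre line; the grasp point (between the pads) lies 19 mm behind it; x points along the fingers, z is the direction in which the jaws open and shut, and the axes are right-handed (so a half turn about x gives the same grasp; the last joint's range is limited). The gripper opens to 85 mm and grips with 20 to 120 N. Pads are 22 mm wide; open, the fingers measure 114 mm over their backs; the gripper's body (76 mm by 85 mm) begins 54 mm behind the grasp point. The pads swing forward as they close: fully open they stand 13 mm farther back than shut.
Start: joints at [-0.898, 0.359, 0.012, 0, -1.224, -0.288], TCP at [0.253, -0.626, 0.203] pointing down, gripper open.
Joint ranges: [-3.07, 3.07], [-1.43, 2.12], [-1.02, 1.25], [-3.03, 1.67], [-3.05, -0], [-3.03, 3.03]. Speed limits (rad/s): [2.39, 2.39, 3.01, 3.14, 3.14, 3.14].

### API

Orientations are given as a 3x3 rotation matrix whose columns are the frame's x, y, z axes.
In Python, from plant import bot gives the robot as it stands.
- The arm moves only by the tool play_rows, never from a script. Its argument "series" is a list that holds one entry, the list of rows, each a list of 5 numbers: the shift along the tool's x, y, z in mm, then the turn about the tool's x in rad, then the opening, from 0 (shut) to 1 (fully open). In form: [[[dx, dy, dz, turn, fingers], ...]]. A call has 1 to 5 rows; each row is the pose to reach, as a shift and turn from the pose commanded when the call began, along the tool's axes at that moment; what a row does not reach only later rows make up. A row lasts 1/12 s, in which the tool goes at most 41.7 mm and 7.16 degrees, less where a joint would pass 70% of its speed; a pose out of reach is approached as far as the arm can. A call with a gripper value outside its range is refused whole. The fingers move at their own pace and stop on an object; "newtons" is the grip in N (left out, the last holds). Time passes only in rows, so rows that repeat a pose let the fingers close. It gives the time, the measured TCP pose, the force and the opening at its end, in the units of the state.
- bot.get_obs(): the state, without advancing time (a new reading comes with each control period).
- bot.grab_frame(name): name is "side" or "top"; returns a dict with "color" (400x640x3 uint8, red, green, blue), "depth" (400x640 float32, m along the optical axis (not along the pixel's ray), 0 where there is no reading), "intrinsics" (3x3 intrinsics, pixels), "R" (3x3) and "t" (3): a world point X has camera coordinates R X + t. Camera axes: x right, y down, z forward; pixel columns grow to the right and rows downward; lengths in m; the calibration is good to about 2 mm. A picture is of the moment at which its call begins.
- bot.hand_in(): hands the job in, once; it reports no verdict.
The state is a dict: "time_s": time; "qpos": joint angles; "qvel": joint speeds; "joint_torque": joint torques, N m; "position": TCP position; "eef_rot": TCP orientation; "ft_force": force on the tool from outside, world axes, zero at the start; "ft_torque": the same for the moment, N m; "width": finger opening in m.
Only numpy, scipy, OpenCV 4.12 (cv2) and the standard library are available. Lean on these libraries where they do the work, as an engineer would, in place of code of your own. Each camera call takes 0.05 s, during which the arm holds its last target.

### The job

Set the bread cutter to the length of the cut sample piece: with a fingertip push the blue length stop along its slot until it has brought the sample up snug against the guard plate beside the blade, without crushing it. Then lock the stop there by running its loose brass wing nut down clockwise with light fingertip strokes on the wings until it is seated. Pinch or lift nothing, leave the blade down and everything else on the table where it is, and finish with the hand clear.

Things in the scene. Friction and masses are not known exactly. Their poses are not given: they have to be found in the camera images.
- cutter: Lever bread cutter, fixed, steel base. Origin on the table under its deck; its x points to the rear (away from the robot's side), y left, z up. Deck top 30 mm above the table, spanning x -115 to +100 mm, y -270 to +190 mm of it. Back fence: front face at x = +65 mm, top 30 mm above the deck. The stop's slot runs along y at x = +5 mm.
- guard_face (a point): Point on the left (+y) face of the left blade guard plate, against which the sample must end up: a plane square to the cutter's y at y = -118 mm, plate x -85 to +65 mm, top 85 mm above the table. Axes as the cutter's.
- blade (a joint): Hinged blade arm, lying between the guard plates at y = -128 mm of the cutter, top edge about 115 mm above the table; black handle reaching forward to x = -240 mm, about 140 mm high. 0 = down (as it lies), grows as it is lifted.
- stop (a joint): Slide of the blue length stop in m: grows as it moves to -y of the cutter (towards the blade), range 0 to 0.15; at value q its face lies at y = 0.100 - q of the cutter, so q = 0.118 with the sample tight against the guard. It slides stiffly, at about 8 N, and stays where it is left.
- stop_face (a point): Point on the face (-y side) of the blue length stop where it meets the sample, axes as the cutter's. The stop is an L: upright plate 4 mm thick, x -85 to +60 mm of the cutter, top 56 mm above the deck; foot 4 mm thick, x -35 to +45 mm, reaching 73 mm to +y from the face. The stud with the wing nut stands on the foot 39 mm to +y from the face.
- stop_push (a point): Point on the back (+y) side of the stop's upright plate, 30 mm above the deck and 60 mm in front (-x) of the wing nut's axis: bare deck below, room for a fingertip beside the nut to push towards -y of the cutter. Axes as the cutter's.
- wing_nut (a joint): Turning angle of the brass wing nut in rad: grows clockwise seen from above; starts at 0.9 to 3.6, seated on its washer at 8.0 (end of its range). It turns loosely (0.02 N m, about 1 N at the wings), stays where it is left and sinks 2 mm per turn. Seated, its underside is 6 mm above the deck.
- nut_hub (a point): On the nut's vertical axis at the top of its hub, 17 mm above its underside; x axis along one wing, z up. Hub 23 mm across; two opposite upright wings 6 mm thick, 65 mm tip to tip, 9 to 31 mm above the underside. The stop's upright plate stands 35 mm from the axis on the cutter's -y side and closes that side to a finger; the other sides are free (back fence 60 mm off).
- nut_wing (a point): Outermost point of one wing of the wing nut, 32.5 mm from its axis, 20 mm above its underside; the other wing is opposite.
- sample: Cut piece of baguette, brown crust, pale flat ends: 100 mm long (its y), 52 mm wide and high, 0.12 kg, lying on the deck along the cutter's y near the back fence, between the length stop and the left guard plate, 1 to 20 mm short of the guard at the start. Origin under its centre.
- loaf: Rest of the baguette, 110 mm long, on the deck to the right of the blade. Leave it. Origin under its centre.
- bun_a: Brown bun, 86 mm across, 46 mm high, on the table. Leave it. Origin under its centre.
- bun_b: Light brown bun, 86 mm across, 46 mm high, on the table. Leave it. Origin under its centre.
- plate: White plate, 174 mm across, with four orange halves, 40 mm high. Leave it. Origin under its centre.
- scraper: Dough scraper, steel blade with white handle, 75 by 150 mm, 20 mm high, lying flat. Leave it. Origin under its centre.
- shaker: Aluminium flour shaker, 72 mm across, 124 mm high, standing. Leave it. Origin under its centre.
- brush: Pastry brush, wooden handle, lying on the table. Leave it. Origin under its centre.
Mind the look-alikes: they are no part of the job. Leave any purple look-alike of the sample alone.

How it is judged:
By the outcome, as a careful person would: the job done as asked, in the order asked, and still so for the second after the job is handed in, with the robot touching nothing.
It also fails if it takes over 64 s, if anything falls off the work surface, if the arm or the gripper's body presses on something with over 40 N, if the wrist force passes 120 N, or if a joint passes its speed limit or range.

## Working session

There is one attempt and no reset: what is moved stays moved. The work goes in short steps, Python scripts to look and compute and a tool call to move; the robot and the scene stay as the last step left them, time stands still between calls to the robot, and variables do not carry over. Pictures are saved under pics/ and viewed, and the job is handed in when it is done.

Besides the shell and the picture viewer there is one more tool, called after "Emit:" as a command line: name --argument value ..., lists and objects as JSON in quotes. play_rows: Moves the arm, as the interface text tells. Its arguments: {"type":"object","properties":{"series":{"type":"array","items":{"type":"array","items":{"type":"array","items":{"type":"number"}}}},"newtons":{"type":"number"}},"required":["series"]}

```bash
ls; mkdir -p pics; cat > h.py <<'E'
import numpy as np, cv2
from plant import bot
def grab(n,name=None):
    f=bot.grab_frame(n)
    if name: cv2.imwrite('pics/'+name+'.png',cv2.cvtColor(f['color'],cv2.COLOR_RGB2BGR))
    return f
def ray(f,u,v):
    K,R,t=map(np.array,(f['intrinsics'],f['R'],f['t']))
    d=R.T@np.linalg.inv(K)@np.array([u,v,1.]); return -R.T@t,d
def onz(f,u,v,z):
    c,d=ray(f,u,v); return c+d*(z-c[2])/d[2]
def cloud(f):
    K,R,t=map(np.array,(f['intrinsics'],f['R'],f['t']))
    v,u=np.mgrid[:400,:640]; D=f['depth']
    P=np.stack([(u-K[0,2])/K[0,0]*D,(v-K[1,2])/K[1,1]*D,D],-1)
    return (P-t)@R
def proj(f,X):
    p=np.array(f['intrinsics'])@(np.array(f['R'])@np.array(X)+np.array(f['t'])); return p[:2]/p[2]
def st():
    o=bot.get_obs(); return o
E
python3 - <<'E'
from h import *
for n in('top','side'):
    f=grab(n,n+'0'); print(n,f['intrinsics'],f['R'],f['t'])
o=bot.get_obs(); print(o)
E
```

```text
pics
top [[446.55420102   0.         313.14121288]
 [  0.         446.55420102 202.12663775]
 [  0.           0.           1.        ]] [[ 0.00618113 -0.99995633 -0.00700987]
 [-0.98268594 -0.00477597 -0.18521753]
 [ 0.18517596  0.00803335 -0.98267254]] [-0.02153934  0.50990452  1.55194557]
side [[433.42291502   0.         317.14531388]
 [  0.         433.42291502 204.19371156]
 [  0.           0.           1.        ]] [[-0.76573303 -0.64315515 -0.00209444]
 [-0.44589883  0.53322312 -0.71892096]
 [ 0.46349451 -0.54956761 -0.69508868]] [0.36092484 0.3119827  1.3470169 ]
{'time_s': 0.1, 'qpos': array([-8.97900125e-01,  3.59323312e-01,  1.11639257e-02, -3.14801440e-04,
       -1.22408927e+00, -2.88079247e-01]), 'qvel': array([ 0.00067064, -0.00118824,  0.00378697,  0.00230075, -0.00108814,
       -0.0012211 ]), 'joint_torque': array([-2.85068636e-03, -5.84761262e+01,  2.94106776e+01,  6.95453748e+00,
       -3.19351471e-03,  9.72841519e-06]), 'position': array([ 0.25317727, -0.62522032,  0.20215691]), 'eef_rot': array([[-6.73626029e-04, -9.26907349e-01, -3.75289638e-01],
       [ 1.32026326e-03, -3.75290221e-01,  9.26906418e-01],
       [-9.99998902e-01,  1.28907169e-04,  1.47656698e-03]]), 'ft_force': array([-0.22631993,  0.60044596,  0.11898429]), 'ft_torque': array([ 0.01962441, -0.00856416,  0.05018802]), 'width': 0.08557990682729692}
```

View pics/top0.png

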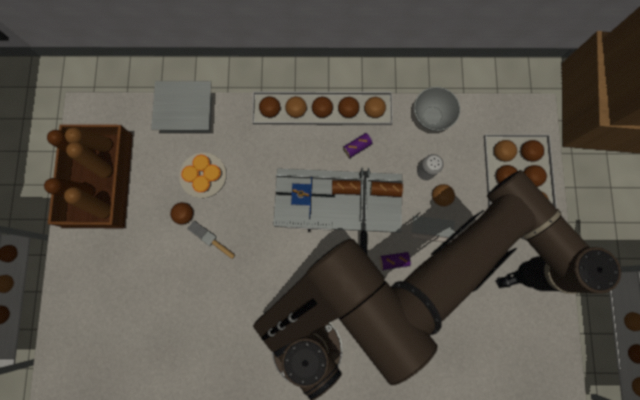

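View pics/side0.png

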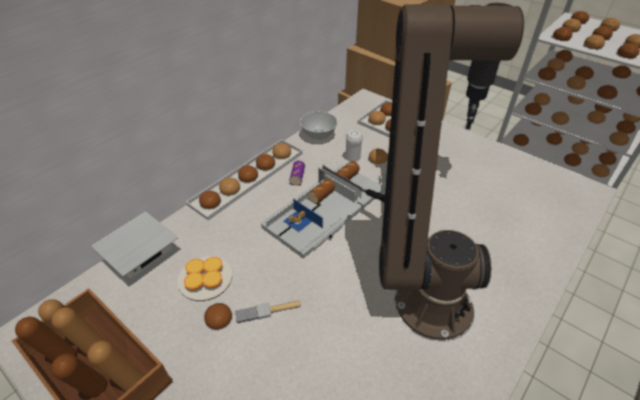

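```bash
python3 - <<'E'
from h import *
a=cv2.imread('pics/top0.png')[155:245,262:412]; b=cv2.imread('pics/side0.png')[150:260,250:400]
cv2.imwrite('pics/topc.png',cv2.resize(a,None,fx=5.3,fy=5.3,interpolation=cv2.INTER_CUBIC))
cv2.imwrite('pics/sidec.png',cv2.resize(b,None,fx=5.3,fy=5.3,interpolation=cv2.INTER_CUBIC))
E
```

```text
(no output)
```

View pics/topc.png

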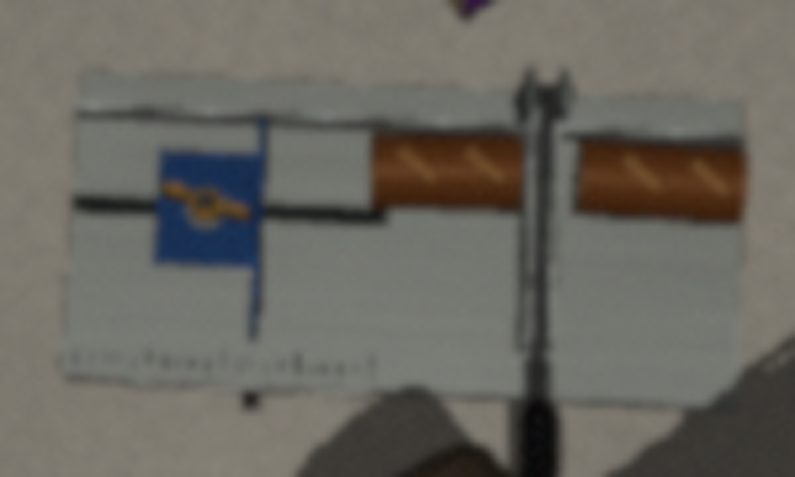

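View pics/sidec.png

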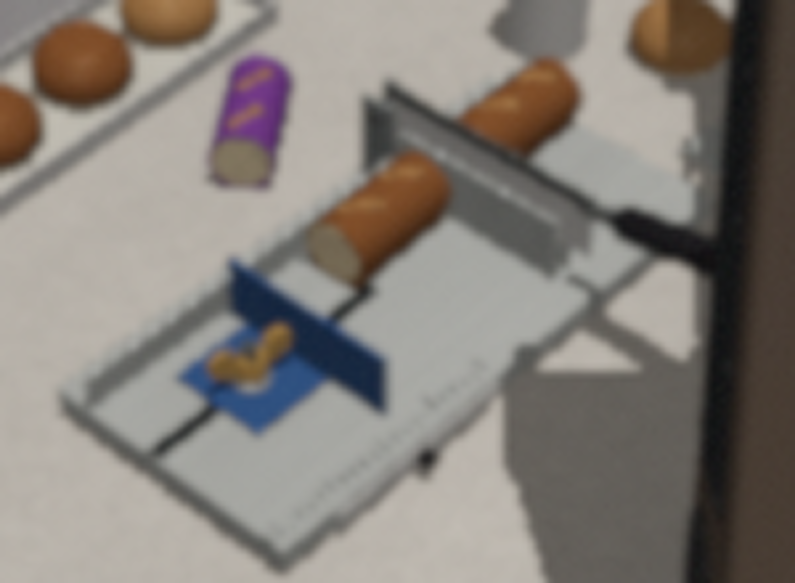

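```bash
python3 - <<'E'
from h import *
f=grab('top'); g=grab('side')
for nm,fr,o in(('top',f,(262,155)),('side',g,(250,150))):
    pts={'top':dict(FL=(62,378),FR=(710,407),RL=(82,70),RR=(745,103),slotL=(75,204),slotR=(383,217)),'side':dict(FL=(283,570),RL=(62,402),slotL=(157,452),slotR=(372,290))}[nm]
    for k,(u,v) in pts.items():
        p=onz(fr,(u+.5)/5.3-.5+o[0],(v+.5)/5.3-.5+o[1],.03); print(nm,k,p.round(4))
# depth-based deck outline
P=cloud(f); m=(abs(P[...,2]-.03)<.006)
m[:155]=0;m[245:]=0;m[:,:262]=0;m[:,412:]=0
Q=P[m]; print(m.sum(), Q.mean(0))
r=cv2.minAreaRect((Q[:,:2]*1000).astype(np.float32)); print(r, cv2.boxPoints(r))
# blue pixels
for nm,fr in(('top',f),('side',g)):
    c=fr['color'].astype(int); b=(c[...,2]>c[...,0]+40)&(c[...,2]>c[...,1]+25)
    v,u=np.nonzero(b); print(nm,len(v),u.min(),u.max(),v.min(),v.max(), np.sort(cloud(fr)[b][:,2])[::20].round(3))
E
```

```text
top FL [0.4258 0.1239 0.03  ]
top FR [ 0.4084 -0.3137  0.03  ]
top RL [0.6411 0.1149 0.03  ]
top RR [ 0.6196 -0.3438  0.03  ]
top slotL [0.5461 0.1177 0.03  ]
top slotR [ 0.538  -0.0936  0.03  ]
side FL [0.4184 0.1363 0.03  ]
side RL [0.6284 0.1234 0.03  ]
side slotL [0.548 0.115 0.03 ]
side slotR [ 0.5375 -0.0943  0.03  ]
5116 [ 0.5093371  -0.09138767  0.02997514]
((549.59814453125, -108.74972534179688), (461.6769714355469, 283.868896484375), 89.67433166503906) [[ 406.3539   -338.77774 ]
 [ 690.2182   -340.39124 ]
 [ 692.8424    121.27829 ]
 [ 408.9781    122.891785]]
top 242 292 310 184 204 [0.022 0.029 0.03  0.031 0.032 0.032 0.033 0.034 0.035 0.036 0.037 0.038
 1.619]
side 223 285 319 201 230 [0.025 0.03  0.031 0.032 0.033 0.033 0.034 0.035 0.036 0.041 0.079 0.088]
```

```bash
cat >> h.py <<'E'
YAW=-0.044; O=np.array([.5328,-.0705])
Rc=np.array([[np.cos(YAW),-np.sin(YAW)],[np.sin(YAW),np.cos(YAW)]])
def toC(p): return np.r_[Rc.T@(np.array(p)[:2]-O),p[2]]
def toW(c): return np.r_[Rc@np.array(c)[:2]+O,c[2] if len(c)>2 else 0]
E
python3 - <<'E'
from h import *
f=grab('top'); g=grab('side')
def q(fr,o,u,v,z): return (toC(onz(fr,(u+.5)/5.3-.5+o[0],(v+.5)/5.3-.5+o[1],z))*1000).round(1)
T=(262,155);S=(250,150)
print('top foot RL',q(f,T,160,151,.034),'FL',q(f,T,155,262,.034))
print('plate top rear',q(f,T,265,117,.086),'front',q(f,T,252,340,.086), 'front bottom?',q(f,T,252,340,.03))
print('nut tips',q(f,T,167,187,.058),q(f,T,246,212,.058),'hub',q(f,T,206,205,.055))
print('sample L end',q(f,T,373,170,.056), 'R',q(f,T,522,175,.056))
print('side foot L',q(g,S,180,378,.034),'F',q(g,S,258,433,.034),'plate front top',q(g,S,385,362,.086),'bot',q(g,S,383,411,.03),'rear top',q(g,S,232,262,.086))
print('nut tips side',q(g,S,215,365,.060),q(g,S,283,335,.060),'hub',q(g,S,252,365,.055))
print('guard',q(f,T,520,345,.085),q(g,S,555,275,.03),q(f,T,520,330,.03))
E
```

```text
top foot RL [ 44.2 132.2  34. ] FL [-33.4 131.   34. ]
plate top rear [58.9 60.1 86. ] front [-91.6  61.   86. ] front bottom? [-83.2  62.3  30. ]
nut tips [ 14.  124.4  58. ] [-0.6 70.2 58. ] hub [ 3.5 97.5 55. ]
sample L end [ 33. -14.  56.] R [  34.4 -114.7   56. ]
side foot L [ 41.4 131.   34. ] F [-33.  131.4  34. ] plate front top [-84.8  63.6  86. ] bot [-78.3  57.9  30. ] rear top [55.9 63.4 86. ]
nut tips side [ 13.8 123.3  60. ] [-0.1 72.4 60. ] hub [ -0.9 103.3  55. ]
guard [ -86.1 -114.3   85. ] [ -80.2 -123.    30. ] [ -67.4 -119.    30. ]
```

```bash
cat >> h.py <<'E'
def go(c,yaw=None):
    o=bot.get_obs(); R=np.array(o['eef_rot']); p=np.array(o['position'])
    d=R.T@(toW(c)-p)*1000
    zd=np.r_[Rc@np.array([-1,0]),0]; z=R[:,2]
    turn=-np.arctan2(z[0]*zd[1]-z[1]*zd[0],z@zd)
    print('t',round(o['time_s'],2),'C mm',(toC(p)*1000).round(1),'shift',d.round(1),'turn',round(turn,3),'F',(np.r_[Rc.T@o['ft_force'][:2],o['ft_force'][2]]).round(2),'w',round(o['width'],4),'tilt',R[2,:].round(3))
E
python3 -c "
from h import *
go([-.058,.100,.2])"
```

```text
t 0.3 C mm [-254.8 -566.7  202.7] shift [   2.9 -456.2  524.6] turn -1.142 F [ 0.23 -0.01  0.02] w 0.0855 tilt [-1.     0.     0.001]
```

Emit:
play_rows --series '[[[0,-25,29,-0.12,0],[0,-50,58,-0.24,0],[0,-75,87,-0.36,0],[0,-100,116,-0.48,0],[0,-125,145,-0.6,0]]]'

```text
time_s: 0.72
position: [0.3149, -0.4427, 0.2029]
eef_rot: [[0.0, -0.548, -0.836], [0.0, -0.836, 0.548], [-1.0, -0.0, -0.0]]
ft_force: [0.8, 1.0, -0.1]
width: 0.0253
```

```bash
python3 -c "
from h import *
go([-.058,.100,.2])"
```

```text
t 0.72 C mm [-201.4 -381.5  202.9] shift [   2.9 -487.1  122.9] turn -0.537 F [ 0.74  1.02 -0.14] w 0.0253 tilt [-1. -0. -0.]
```

Emit:
play_rows --series '[[[0,-38,10,-0.11,0],[0,-76,20,-0.22,0],[0,-114,30,-0.33,0],[0,-152,40,-0.44,0],[0,-190,50,-0.54,0]]]'

```text
time_s: 1.13
position: [0.3783, -0.2566, 0.2033]
eef_rot: [[0.001, -0.041, -0.999], [-0.0, -0.999, 0.041], [-1.0, 0.0, -0.001]]
ft_force: [0.7, 1.3, 0.8]
width: -0.0001
```

```bash
python3 -c "
from h import *
go([-.058,.100,.2])"
```

```text
t 1.13 C mm [-146.2 -192.8  203.3] shift [   3.3 -292.5  -89.1] turn 0.003 F [0.65 1.35 0.82] w -0.0001 tilt [-1.     0.    -0.001]
```

Emit:
play_rows --series '[[[0,-38,-11,0,0],[0,-76,-22,0,0],[0,-114,-34,0,0],[0,-152,-46,0,0],[0,-190,-58,0,0]]]'

```text
time_s: 1.55
position: [0.4451, -0.0692, 0.2035]
eef_rot: [[0.001, -0.046, -0.999], [0.0, -0.999, 0.046], [-1.0, -0.0, -0.001]]
ft_force: [0.2, -1.7, 0.6]
width: 0.0003
```

Emit:
play_rows --series '[[[0,-38,-12,0,0],[0,-76,-24,0,0],[0,-100,-31,0,0],[0,-100,-31,0,0]]]'

```text
time_s: 1.88
position: [0.482, 0.031, 0.203]
eef_rot: [[0.001, -0.042, -0.999], [0.0, -0.999, 0.042], [-1.0, -0.0, -0.001]]
ft_force: [-0.2, -0.2, 0.2]
width: 0.0001
```

```bash
python3 - <<'E'
from h import *
f=grab('top','top1');g=grab('side','side1')
go([-.058,.1,.2])
for n,c in(('top1',(slice(130,250),slice(240,420))),('side1',(slice(120,270),slice(230,410)))):
    cv2.imwrite(f'pics/{n}c.png',cv2.resize(cv2.imread(f'pics/{n}.png')[c],None,fx=4,fy=4,interpolation=cv2.INTER_CUBIC))
E
```

```text
t 1.98 C mm [-56.7  96.2 202.8] shift [ 2.8 -3.8  1.3] turn 0.0 F [-0.71  0.38  0.89] w 0.0003 tilt [-1.     0.     0.001]
```

View pics/top1c.png

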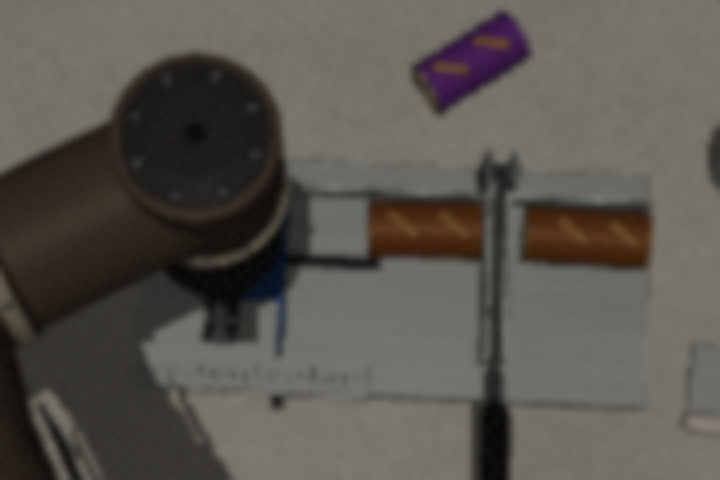

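View pics/side1c.png

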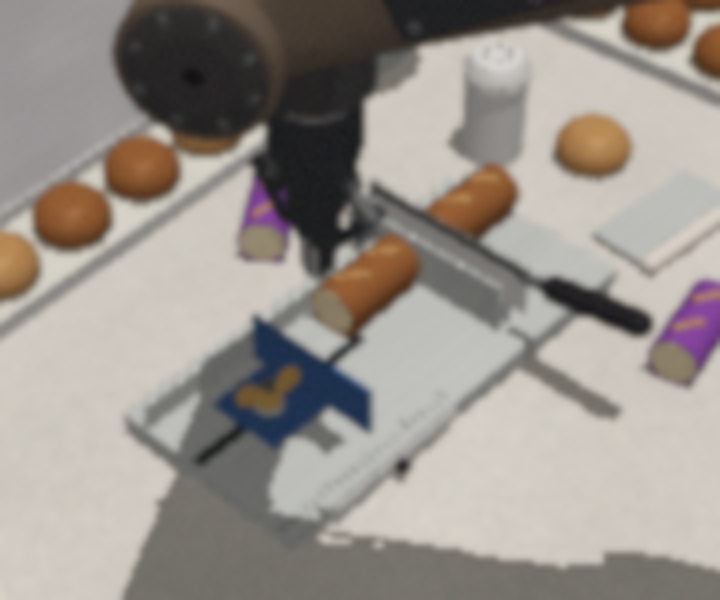

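Emit:
play_rows --series '[[[40,0,0,0,0],[80,0,0,0,0],[115,0,0,0,0],[140,0,0,0,0],[155,0,0,0,0]]]'

```text
time_s: 2.4
position: [0.4782, 0.0253, 0.0453]
eef_rot: [[-0.004, -0.048, -0.999], [-0.001, -0.999, 0.048], [-1.0, 0.001, 0.003]]
ft_force: [-0.1, 0.6, 0.9]
width: -0.0001
```

```bash
cat > look.py <<'E'
import sys
from h import *
n=sys.argv[1]; which=sys.argv[2] if len(sys.argv)>2 else 'side'
g=grab(which,n); go([-.055,.0,.048])
c=(slice(150,250),slice(255,388)) if which=='side' else (slice(150,250),slice(265,398))
cv2.imwrite(f'pics/{n}c.png',cv2.resize(cv2.imread(f'pics/{n}.png')[c],None,fx=6,fy=6,interpolation=cv2.INTER_CUBIC))
E
python3 look.py s2
```

```text
t 2.45 C mm [-59.7  93.   43.7] shift [-4.1 92.9 -5.1] turn -0.004 F [-0.46 -0.82 -2.37] w 0.0001 tilt [-1.     0.002  0.006]
```

View pics/s2c.png

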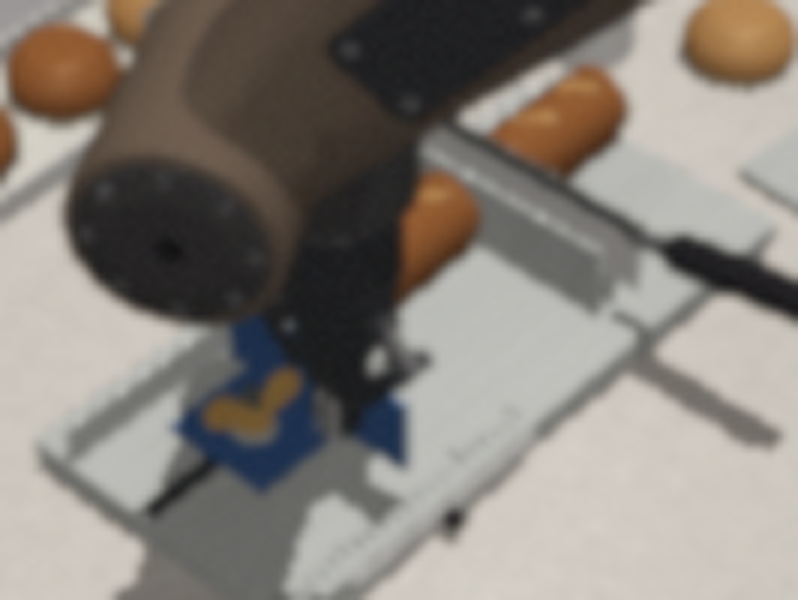

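Emit:
play_rows --series '[[[-2,7,-3,0,0],[-3,14,-4,0,0],[-3,21,-4,0,0],[-3,28,-4,0,0],[-3,35,-4,0,0]]]'

```text
time_s: 2.87
position: [0.4844, -0.0074, 0.0527]
eef_rot: [[0.004, -0.047, -0.999], [0.003, -0.999, 0.047], [-1.0, -0.003, -0.004]]
ft_force: [-0.7, 8.8, 1.5]
width: -0.0002
```

```bash
python3 look.py s3
```

```text
t 2.92 C mm [-51.3  59.9  52.7] shift [ 4.5 60.   3.6] turn -0.003 F [0.88 2.04 0.25] w 0.0002 tilt [-1.    -0.003 -0.004]
```

View pics/s3c.png

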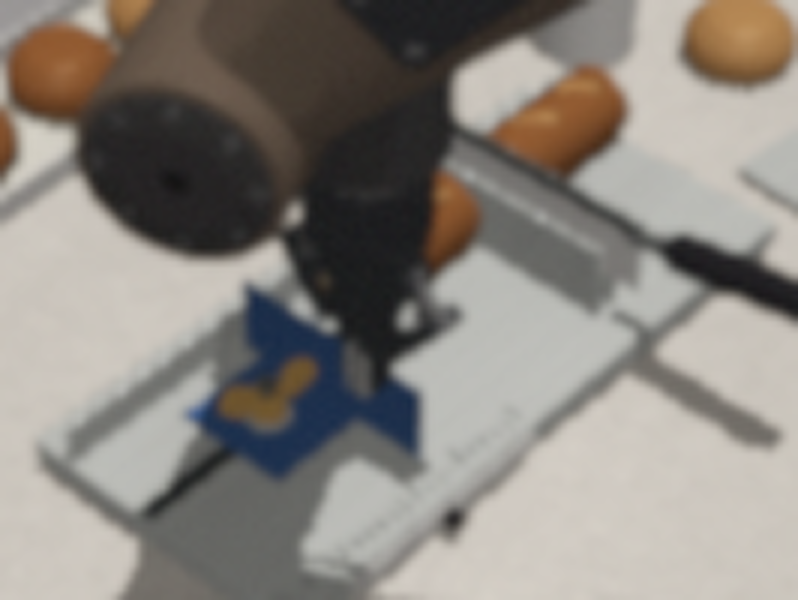

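Emit:
play_rows --series '[[[2,7,2,0,0],[2,14,2,0,0],[2,21,2,0,0],[2,28,2,0,0],[2,35,2,0,0]]]'

```text
time_s: 3.33
position: [0.4823, -0.0419, 0.0511]
eef_rot: [[0.007, -0.046, -0.999], [0.003, -0.999, 0.046], [-1.0, -0.003, -0.007]]
ft_force: [2.2, 8.1, 3.3]
width: -0.0001
```

```bash
python3 look.py s4
```

```text
t 3.38 C mm [-52.2  25.4  51. ] shift [ 2.9 25.4  2.8] turn -0.002 F [3.43 3.86 1.74] w -0.0001 tilt [-1.    -0.002 -0.006]
```

View pics/s4c.png

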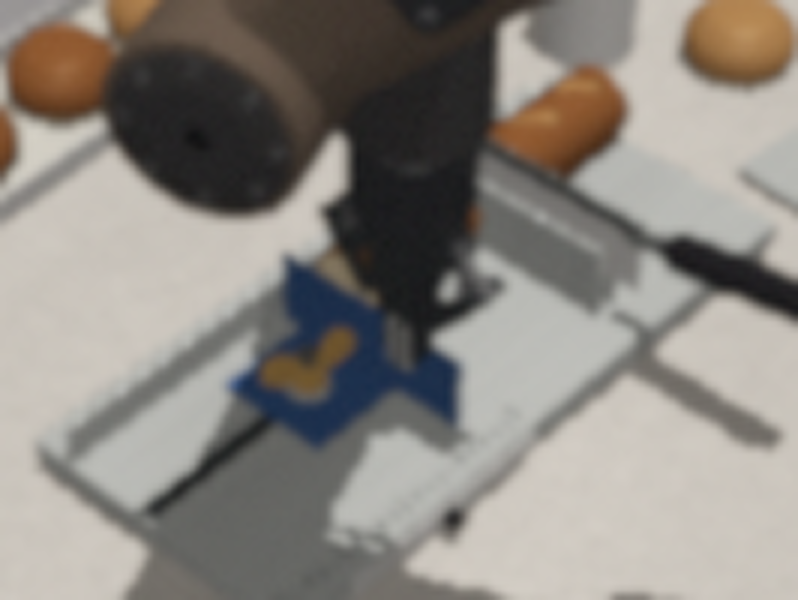

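Emit:
play_rows --series '[[[1,4,0,0,0],[1,8,0,0,0],[1,12,0,0,0],[1,15,0,0,0],[1,17,0,0,0]]]'

```text
time_s: 3.8
position: [0.481, -0.059, 0.0498]
eef_rot: [[0.006, -0.046, -0.999], [0.002, -0.999, 0.046], [-1.0, -0.002, -0.006]]
ft_force: [1.3, 7.6, 4.9]
width: 0.0003
```

```bash
python3 look.py s5; python3 look.py t5 top
```

```text
t 3.85 C mm [-52.3   9.   49.8] shift [1.8 9.  2.7] turn -0.002 F [2.56 6.22 3.76] w -0.0002 tilt [-1.    -0.002 -0.005]
t 3.9 C mm [-52.4   9.   49.8] shift [1.8 9.  2.6] turn -0.002 F [2.53 5.4  2.61] w -0.0001 tilt [-1.    -0.002 -0.005]
```

View pics/s5c.png

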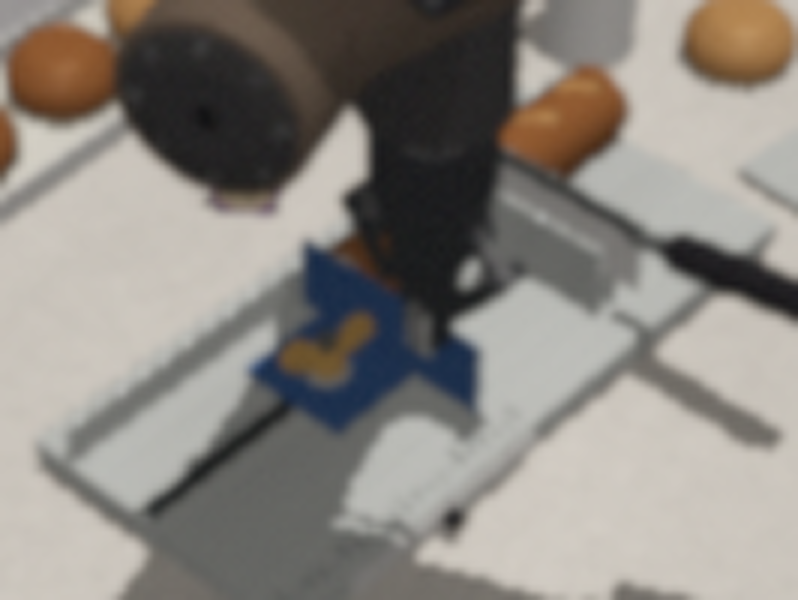

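View pics/t5c.png

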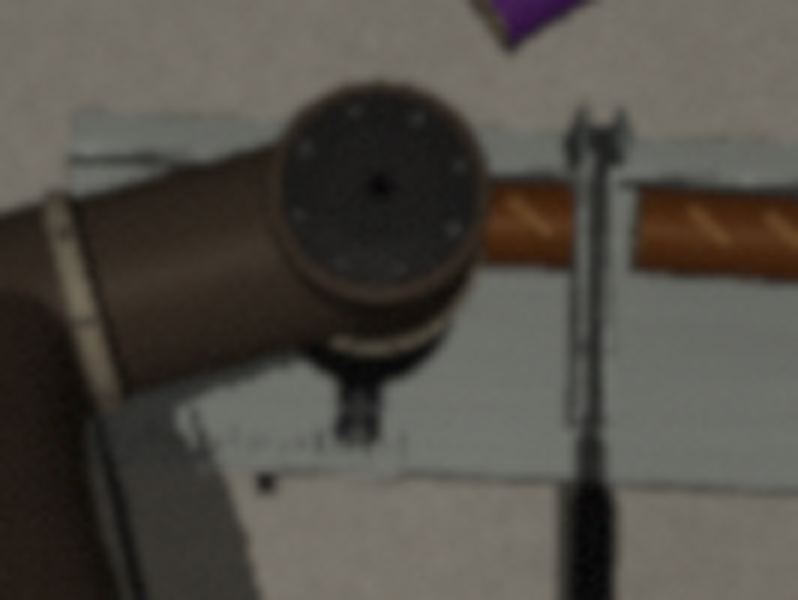

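```bash
cat > meas.py <<'E'
from h import *
import sys
def m(fr,pts):
    for k,(u,v,z) in pts.items(): print(k,(toC(onz(fr,(u+.5)/6-.5+255,(v+.5)/6-.5+150,z))*1000).round(1))
E
python3 - <<'E'
from meas import *
g=grab('side'); m(g,dict(footF=(337,432,.034),footR=(250,370,.034),pt=(478,352,.086),pr=(305,243,.086)))
go([0,0,.05])
E
```

```text
footF [-33.1  67.4  34. ]
footR [42.2 65.1 34. ]
pt [-84.3  -0.4  86. ]
pr [57.  -0.8 86. ]
t 3.95 C mm [-52.4   9.   49.8] shift [  0.    8.9 -52.5] turn -0.002 F [2.85 5.16 3.94] w -0.0 tilt [-1.    -0.002 -0.005]
```

Emit:
play_rows --series '[[[0,2,0,0,0],[0,4,0,0,0],[0,6,0,0,0],[0,8,0,0,0]]]'

```text
time_s: 4.28
position: [0.4805, -0.0668, 0.0497]
eef_rot: [[0.005, -0.046, -0.999], [0.002, -0.999, 0.046], [-1.0, -0.002, -0.005]]
ft_force: [2.7, 7.7, 3.1]
width: 0.0
```

Emit:
play_rows --series '[[[0,1,0,0,0],[0,2,0,0,0]]]'

```text
time_s: 4.45
position: [0.4804, -0.0688, 0.0497]
eef_rot: [[0.005, -0.046, -0.999], [0.002, -0.999, 0.046], [-1.0, -0.002, -0.005]]
ft_force: [0.7, 7.8, 4.9]
width: -0.0002
```

```bash
python3 look.py s6
```

```text
t 4.5 C mm [-52.4  -0.7  49.8] shift [ 1.7 -0.7  2.6] turn -0.002 F [1.63 7.   3.8 ] w 0.0 tilt [-1.    -0.002 -0.005]
```

View pics/s6c.png

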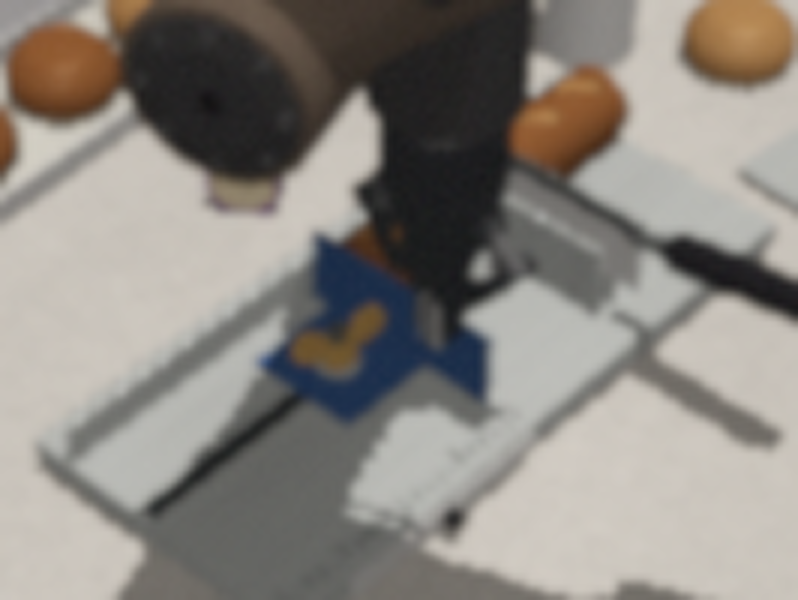

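Emit:
play_rows --series '[[[0,0.5,0,0,0],[0,1,0,0,0]]]'

```text
time_s: 4.67
position: [0.4804, -0.0697, 0.0497]
eef_rot: [[0.005, -0.046, -0.999], [0.002, -0.999, 0.046], [-1.0, -0.002, -0.005]]
ft_force: [2.4, 7.7, 4.7]
width: 0.0001
```

Emit:
play_rows --series '[[[0,0.5,0,0,0],[0,1,0,0,0]]]'

```text
time_s: 4.83
position: [0.4805, -0.0703, 0.0498]
eef_rot: [[0.006, -0.046, -0.999], [0.002, -0.999, 0.046], [-1.0, -0.003, -0.006]]
ft_force: [0.3, 13.8, 5.9]
width: -0.0001
```

```bash
python3 -c "
from h import *
go([-.052,-.0035,.05])"
```

```text
t 4.83 C mm [-52.3  -2.1  49.8] shift [-0.2  1.4 -0.3] turn -0.002 F [-0.3  13.84  5.91] w -0.0001 tilt [-1.    -0.003 -0.006]
```

Emit:
play_rows --series '[[[0,0,0,0,0],[0,0,0,0,0]]]'

```text
time_s: 5.0
position: [0.4804, -0.0702, 0.0498]
eef_rot: [[0.006, -0.046, -0.999], [0.002, -0.999, 0.046], [-1.0, -0.003, -0.006]]
ft_force: [1.4, 10.6, 5.2]
width: -0.0
```

```bash
python3 look.py t7 top; python3 look.py s7 side;
```

```text
t 5.05 C mm [-52.3  -2.   49.8] shift [ 1.7 -2.   2.7] turn -0.002 F [ 1.58 12.57  4.85] w -0.0001 tilt [-1.    -0.003 -0.006]
t 5.1 C mm [-52.4  -2.1  49.7] shift [ 1.7 -2.   2.7] turn -0.002 F [ 0.9  11.26  5.17] w 0.0002 tilt [-1.    -0.003 -0.006]
```

View pics/t7c.png

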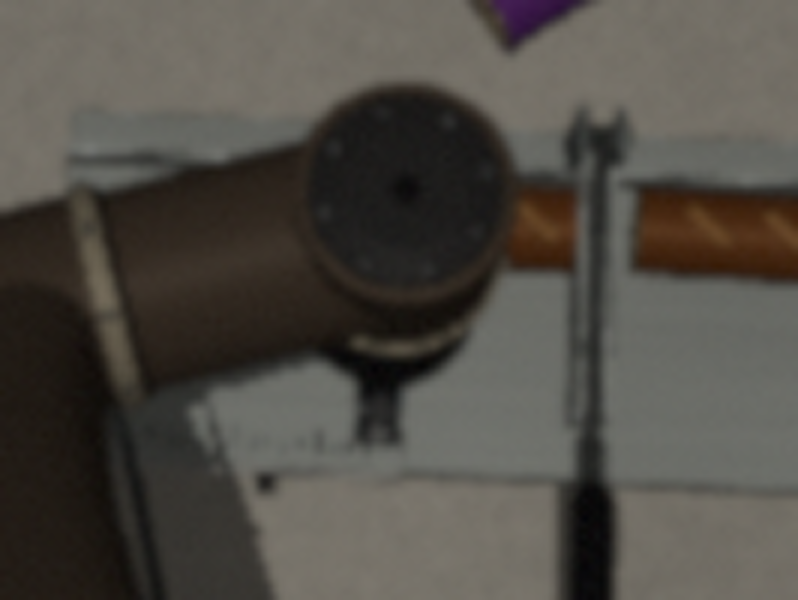

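View pics/s7c.png

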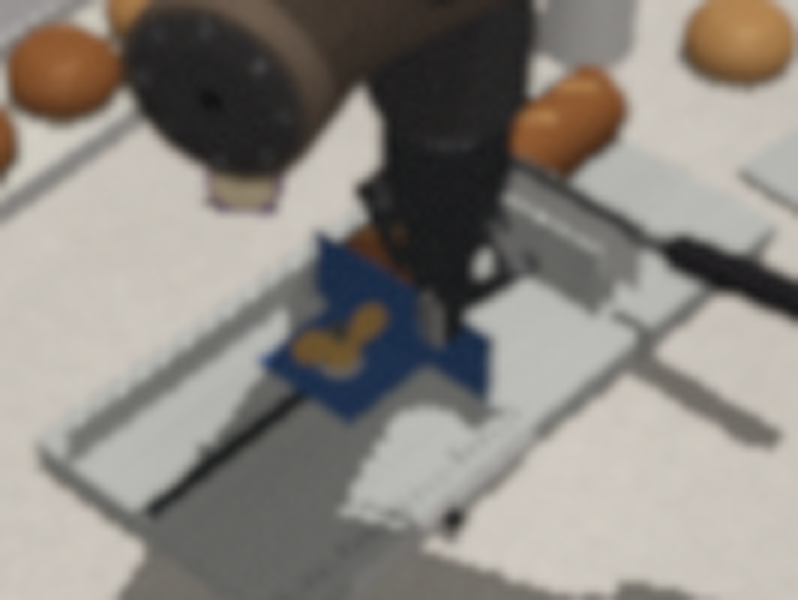

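Emit:
play_rows --series '[[[0,-10,3,0,0],[0,-25,4,0,0],[0,-40,4,0,0],[0,-52,4,0,0],[2,-54,4,0,0]]]'

```text
time_s: 5.52
position: [0.4763, -0.0166, 0.0467]
eef_rot: [[0.001, -0.045, -0.999], [-0.0, -0.999, 0.045], [-1.0, 0.0, -0.001]]
ft_force: [0.7, 0.3, 0.4]
width: 0.0002
```

```bash
python3 look.py t8 top; python3 look.py s8 side;
```

```text
t 5.57 C mm [-59.2  51.   46. ] shift [-2.  51.  -4.3] turn -0.001 F [-0.86 -0.97 -0.81] w 0.0004 tilt [-1.  0.  0.]
t 5.62 C mm [-59.4  50.4  46. ] shift [-2.  50.4 -4.4] turn -0.001 F [-0.71 -0.15 -0.24] w 0.0002 tilt [-1.     0.     0.001]
```

View pics/t8c.png

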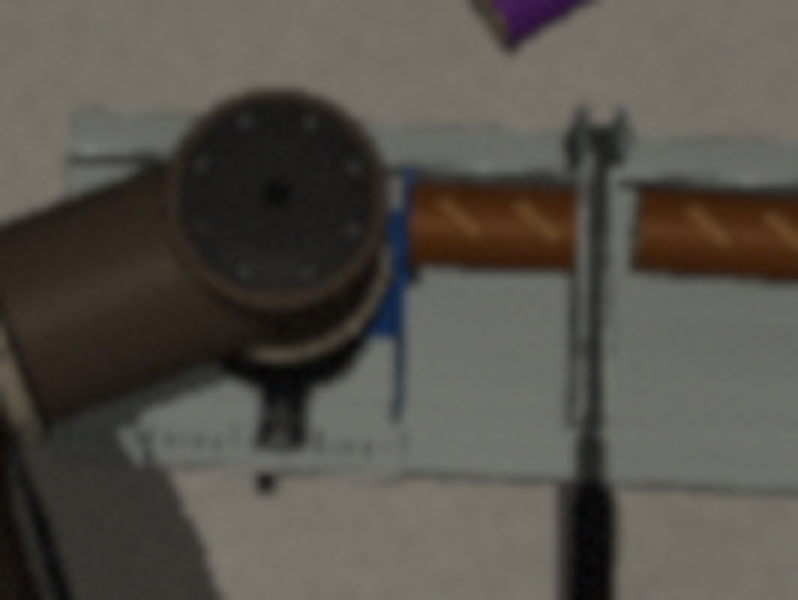

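View pics/s8c.png

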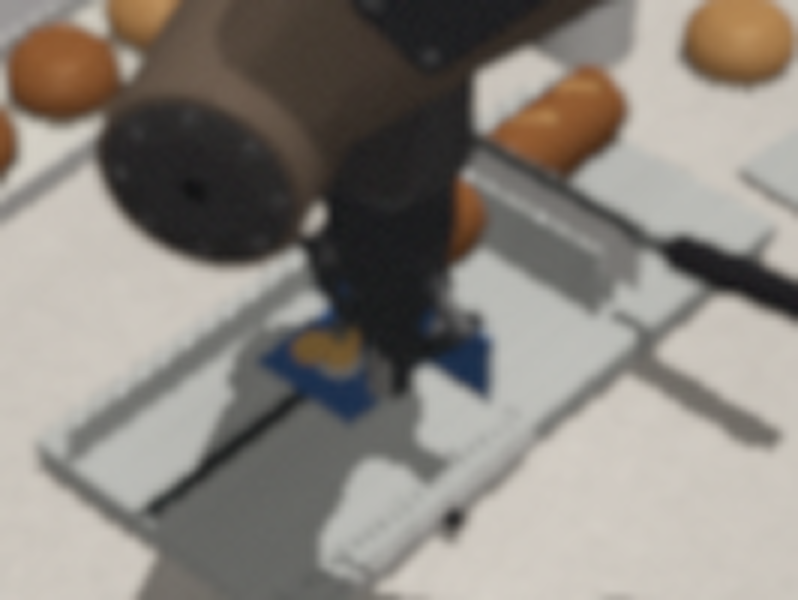

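```bash
python3 - <<'E'
from h import *
f=grab('top')
def q(u,v,z): return (toC(onz(f,(u+.5)/6-.5+265,(v+.5)/6-.5+150,z))*1000).round(1)
print('plate rear',q(408,172,.086),q(403,335,.086),q(397,418,.086),'sampleL',q(413,225,.06),'R',q(574,232,.06),'guard',q(572,420,.085))
c=f['color']; r=int(150+232/6)
for u in range(328,368): print(u,c[r,u],end=' ')
E
```

```text
plate rear [ 56.7 -14.1  86. ] [-40.8 -15.3  86. ] [-89.6 -13.9  86. ] sampleL [ 30.8 -19.1  60. ] R [  31.2 -115.    60. ] guard [ -85.7 -115.    85. ]
328 [43 37 32] 329 [36 36 43] 330 [26 39 61] 331 [25 39 65] 332 [39 38 53] 333 [63 44 40] 334 [78 48 30] 335 [81 48 26] 336 [81 49 26] 337 [81 49 25] 338 [82 49 27] 339 [82 51 26] 340 [82 50 26] 341 [83 52 28] 342 [88 58 31] 343 [95 65 37] 344 [93 62 34] 345 [85 54 29] 346 [83 51 27] 347 [84 51 26] 348 [86 53 30] 349 [85 53 28] 350 [86 54 30] 351 [86 54 29] 352 [85 53 29] 353 [86 54 29] 354 [88 58 33] 355 [95 66 37] 356 [99 68 38] 357 [95 64 35] 358 [88 56 31] 359 [86 54 30] 360 [90 62 44] 361 [94 81 71] 362 [89 87 81] 363 [57 58 54] 364 [44 43 41] 365 [52 52 50] 366 [76 78 74] 367 [ 99 100  95]
```

Emit:
play_rows --series '[[[0,-1,-19,0,0],[0,-1,-36,0,0],[0,-1,-46,0,0],[0,0,-53,0,0],[0,0,-59,0,0]]]'

```text
time_s: 6.08
position: [0.5353, -0.0211, 0.0457]
eef_rot: [[-0.001, -0.047, -0.999], [-0.0, -0.999, 0.047], [-1.0, 0.0, 0.001]]
ft_force: [0.3, -0.1, -0.7]
width: -0.0
```

```bash
python3 look.py s9 side;
```

```text
t 6.13 C mm [ 1.3 49.8 45.8] shift [-2.2 49.9 56.1] turn -0.003 F [ 2.43 -0.73  0.46] w 0.0 tilt [-1.  0.  0.]
```

View pics/s9c.png

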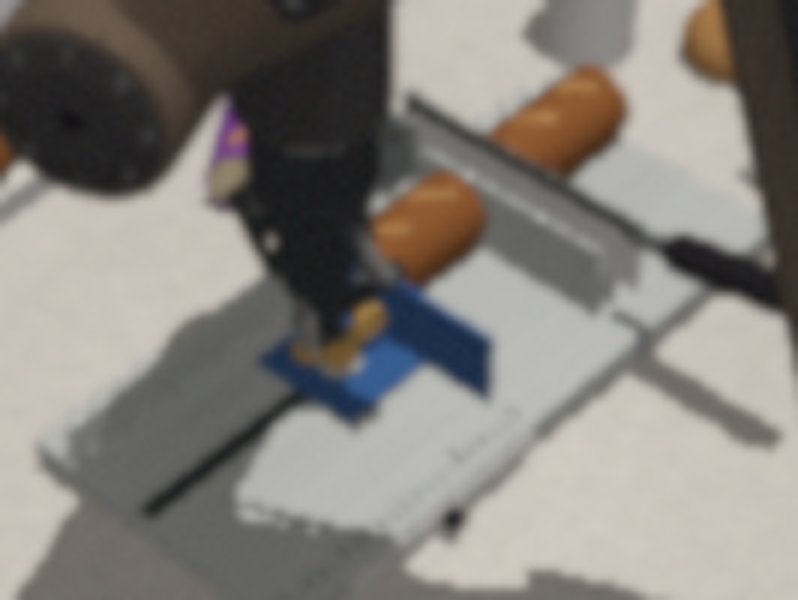

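```bash
python3 - <<'E'
import cv2
for n in('s7','s8','s9'):
    a=cv2.imread(f'pics/{n}.png')[195:225,290:325]
    cv2.imwrite(f'pics/z_{n}.png',cv2.resize(a,None,fx=7,fy=7,interpolation=cv2.INTER_CUBIC))
import numpy as np
cv2.imwrite('pics/z9.png',np.hstack([cv2.imread(f'pics/z_{n}.png') for n in('s7','s8','s9')]))
E
```

```text
(no output)
```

View pics/z9.png

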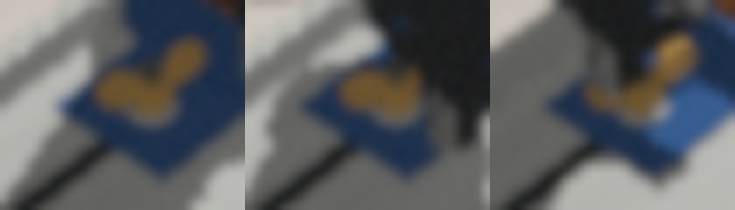

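```bash
python3 - <<'E'
from h import *
g=grab('side')
for nm,X in dict(tcp=bot.get_obs()['position'],hub=toW([.005,.022,.055]),tipL=toW([.005+.0084,.022+.0314,.058]),tipR=toW([.005-.0084,.022-.0314,.058])).items():
    p=proj(g,X); print(nm,p.round(1),'panel',((p-[290,195])*7).round(0))
# depth in region
P=cloud(g)
for v in range(203,214): print(v,[(int(a),int(b)) if 1 else 0 for a,b in zip(*[(np.einsum('ij,kj->ki',Rc.T,P[v,298:320,:2]-O)*1000)[:,i] for i in(0,1)])][::2], (P[v,298:320:2,2]*1000).astype(int))
E
```

```text
tcp [307.3 212.2] panel [121. 121.]
hub [311.6 205.9] panel [151.  76.]
tipL [304.  208.7] panel [98. 96.]
tipR [319.1 202. ] panel [203.  49.]
203 [(66, 30), (63, 23), (62, 14), (4, 61), (-8, 64), (-11, 57), (-15, 51), (30, -7), (2, 11), (-1, 5), (-4, -2)] [ 35  32  27  98 108 105 103  31  63  62  58]
204 [(67, 29), (59, 27), (55, 20), (6, 59), (-1, 57), (-10, 56), (-14, 50), (3, 20), (5, 8), (0, 2), (-5, 0)] [29 33 30 89 94 99 97 64 55 54 55]
205 [(63, 34), (60, 26), (52, 23), (3, 62), (-4, 60), (-9, 55), (-12, 48), (0, 24), (-1, 15), (-1, 5), (-5, -1)] [30 26 29 89 93 93 90 64 59 51 50]
206 [(61, 36), (55, 31), (49, 27), (42, 23), (-5, 61), (-10, 56), (-12, 48), (0, 23), (-2, 16), (-1, 5), (3, -10)] [27 28 29 30 89 89 84 58 55 46 31]
207 [(57, 40), (52, 34), (44, 31), (15, 50), (-1, 57), (-13, 59), (-13, 49), (2, 22), (-3, 17), (7, -3), (-2, -4)] [27 26 30 63 79 89 81 51 51 29 35]
208 [(52, 45), (47, 40), (40, 36), (14, 52), (0, 56), (-7, 53), (2, 32), (-2, 27), (-4, 19), (-1, 4), (-6, 0)] [30 29 31 60 73 75 53 53 49 35 35]
209 [(47, 50), (38, 48), (36, 40), (16, 49), (9, 46), (5, 41), (3, 32), (-3, 29), (-5, 19), (-3, 6), (-8, 1)] [31 36 31 51 53 52 48 49 44 33 32]
210 [(44, 53), (37, 50), (33, 43), (25, 41), (9, 46), (8, 37), (0, 35), (-2, 28), (-4, 18), (-7, 11), (-11, 4)] [30 32 30 34 48 43 46 43 37 34 32]
211 [(41, 57), (34, 53), (29, 47), (22, 44), (20, 35), (11, 34), (3, 32), (-2, 27), (-5, 20), (-8, 12), (-14, 8)] [30 31 30 32 28 33 37 37 34 30 31]
212 [(35, 62), (30, 57), (24, 53), (19, 47), (14, 41), (6, 39), (0, 35), (-4, 30), (-7, 22), (-17, 22), (-20, 14)] [32 31 33 32 31 35 36 35 31 38 35]
213 [(37, 60), (-779, 843), (21, 56), (13, 54), (9, 47), (3, 43), (-1, 38), (-7, 33), (-9, 24), (-16, 22), (-21, 16)] [  24 1161   32   36   34   35   34   34   30   33   32]
```

```bash
python3 - <<'E'
from h import *
g=grab('side')
for c in ([-.0524,-.0021,.0498],[-.0524,-.0021,.07]):
    p=proj(g,toW(c)); print('s7 crop',((p-[255,150])*6).round(0))
c=[-.0593,.0507,.046]; print('s8',((proj(g,toW(c))-[255,150])*6).round(0))
p=proj(g,toW([.0013,.0498,.0458])); print('s9',((p-[255,150])*6).round(0))
a=cv2.imread('pics/s7.png')[185:225,305:345]; b=cv2.imread('pics/s8.png')[190:230,300:340]; d=cv2.imread('pics/s9.png')[185:225,290:330]
I=np.hstack([cv2.resize(x,None,fx=6.5,fy=6.5,interpolation=cv2.INTER_NEAREST) for x in(a,b,d)]); I=np.clip(I.astype(float)*2.2,0,255).astype(np.uint8); cv2.imwrite('pics/z10.png',I)
E
```

```text
s7 crop [436. 366.]
s7 crop [437. 342.]
s8 [386. 422.]
s9 [313. 373.]
```

View pics/z10.png

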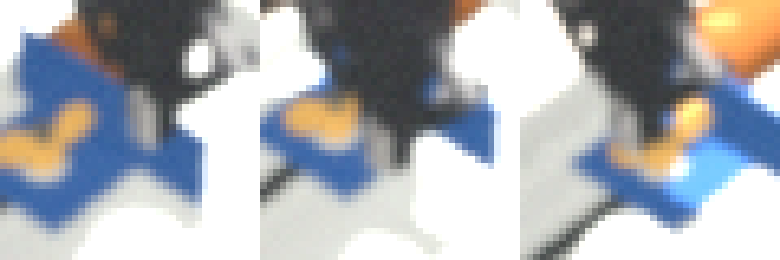

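Emit:
play_rows --series '[[[0,0,-4,0,0],[0,0,-8,0,0],[0,1,-12,0,0],[0,3,-16,0,0]]]'

```text
time_s: 6.57
position: [0.5516, -0.024, 0.0462]
eef_rot: [[0.0, -0.046, -0.999], [0.0, -0.999, 0.046], [-1.0, -0.0, -0.0]]
ft_force: [1.0, 1.0, -0.3]
width: -0.0
```

```bash
cat > lz.py <<'E'
import sys
from h import *
n=sys.argv[1]
g=grab('side',n); go([.005,.022,.046])
a=cv2.imread(f'pics/{n}.png')[180:230,280:345]
cv2.imwrite(f'pics/{n}z.png',np.clip(cv2.resize(a,None,fx=11,fy=11,interpolation=cv2.INTER_CUBIC).astype(float)*1.8,0,255).astype(np.uint8))
p=proj(g,bot.get_obs()['position']); print('tcp at zoom',((p-[280,180])*11).round(0))
E
python3 lz.py s10
```

```text
t 6.62 C mm [17.4 47.  46.2] shift [ 0.1 25.1 12.4] turn -0.002 F [1.65 0.21 0.2 ] w 0.0005 tilt [-1.     0.    -0.001]
tcp at zoom [269. 325.]
```

View pics/s10z.png

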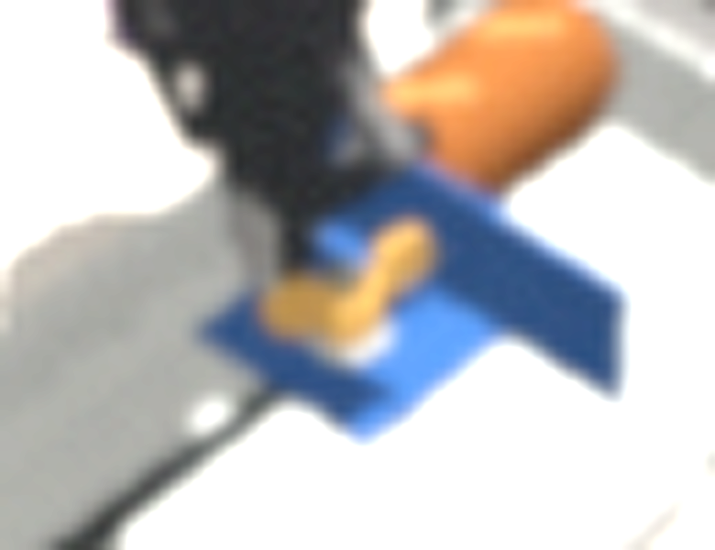

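Emit:
play_rows --series '[[[-6,-3,10,0,0],[-6,-3,35,0,0],[-6,-3,60,0,0],[0,-3,75,0,0],[12,-3,75,0,0]]]'

```text
time_s: 7.03
position: [0.4735, -0.0176, 0.0352]
eef_rot: [[0.001, -0.046, -0.999], [0.001, -0.999, 0.046], [-1.0, -0.001, -0.001]]
ft_force: [-0.4, -0.3, -0.9]
width: 0.0001
```

```bash
python3 lz.py s11
```

```text
t 7.08 C mm [-61.5  50.1  32.8] shift [-13.3  27.9 -66.5] turn -0.002 F [-0.93  0.28 -1.83] w 0.0 tilt [-1.    -0.     0.001]
tcp at zoom [438. 474.]
```

View pics/s11z.png

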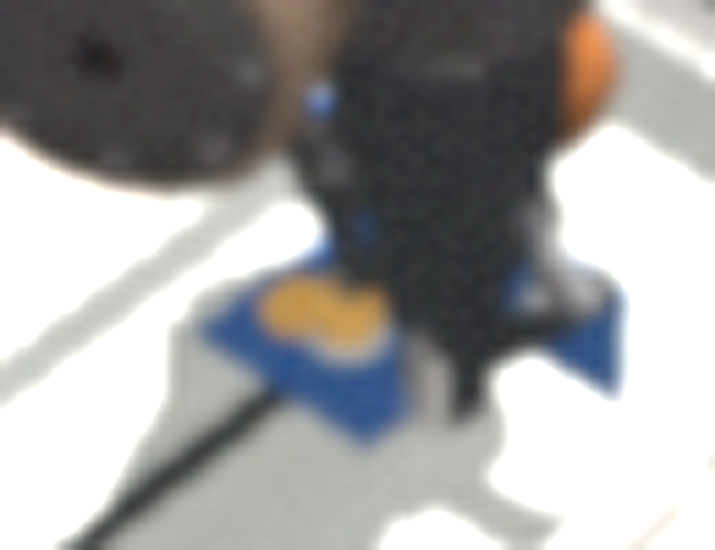

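Emit:
play_rows --series '[[[3,0,0,0,0],[6,0,0,0,0],[7,0,0,0,0]]]'

```text
time_s: 7.33
position: [0.4767, -0.0175, 0.027]
eef_rot: [[0.0, -0.046, -0.999], [0.0, -0.999, 0.046], [-1.0, -0.0, -0.0]]
ft_force: [0.3, 0.1, 0.5]
width: 0.0001
```

```bash
python3 lz.py s12
```

```text
t 7.38 C mm [-58.4  50.4  26.9] shift [-19.1  28.3 -63.5] turn -0.002 F [ 0.22 -0.68  0.94] w -0.0 tilt [-1.  0.  0.]
tcp at zoom [431. 483.]
```

View pics/s12z.png

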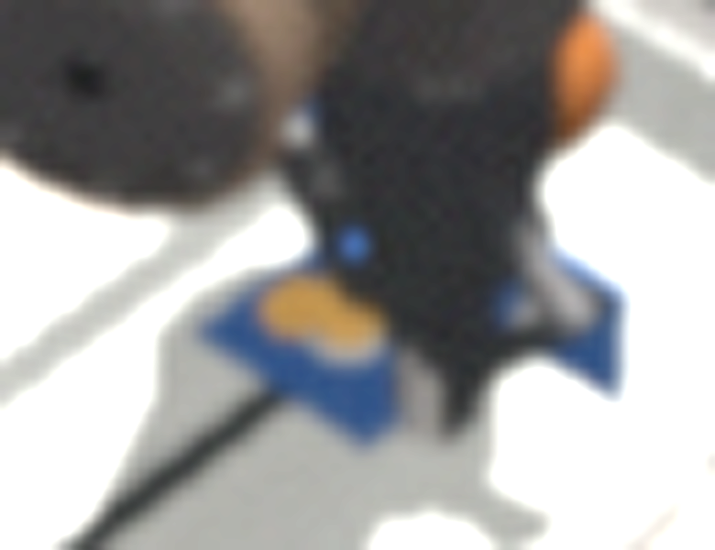

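Emit:
play_rows --series '[[[0,0,-20,0,0],[0,0,-38,0,0],[0,0,-48,0,0],[0,0,-55,0,0],[0,0,-60,0,0]]]'

```text
time_s: 7.8
position: [0.5364, -0.0206, 0.0266]
eef_rot: [[-0.001, -0.047, -0.999], [-0.0, -0.999, 0.047], [-1.0, 0.0, 0.001]]
ft_force: [-1.2, -1.0, -0.6]
width: -0.0001
```

```bash
python3 lz.py s13
```

```text
t 7.85 C mm [ 1.9 50.1 26.7] shift [-19.3  28.1  -3.2] turn -0.002 F [ 0.42  0.37 -0.2 ] w -0.0002 tilt [-1.     0.     0.001]
tcp at zoom [298. 393.]
```

View pics/s13z.png

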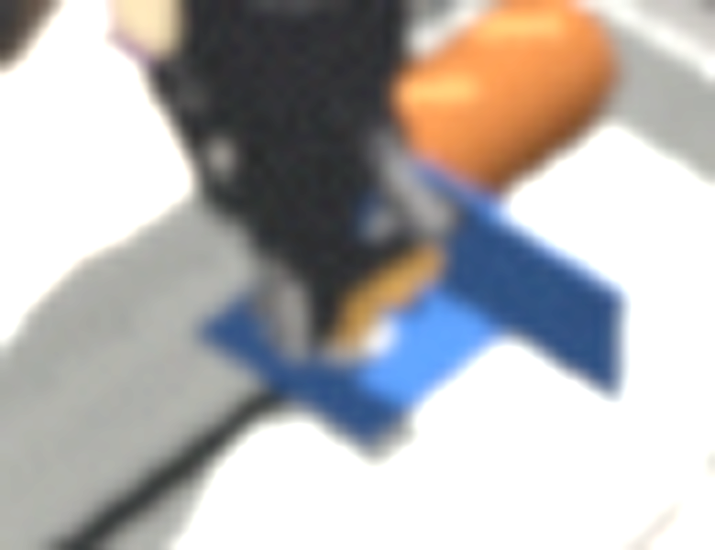

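Emit:
play_rows --series '[[[0,0,-7,0,0],[0,2,-14,0,0],[0,5,-20,0,0],[0,9,-24,0,0],[0,13,-27,0,0]]]'

```text
time_s: 8.27
position: [0.5633, -0.0349, 0.027]
eef_rot: [[0.0, -0.046, -0.999], [0.0, -0.999, 0.046], [-1.0, -0.0, -0.0]]
ft_force: [0.7, 0.0, -0.7]
width: 0.0001
```

Emit:
play_rows --series '[[[0,5,-2,0,0],[0,10,-4,0,0],[0,15,-4,0,0],[0,19,-4,0,0]]]'

```text
time_s: 8.6
position: [0.5659, -0.0543, 0.0271]
eef_rot: [[0.0, -0.046, -0.999], [0.0, -0.999, 0.046], [-1.0, -0.0, -0.0]]
ft_force: [0.6, 1.8, -0.2]
width: 0.0002
```

```bash
python3 lz.py s14
```

```text
t 8.65 C mm [32.3 17.2 27.1] shift [-18.9  -4.8  27.3] turn -0.002 F [0.25 1.08 0.7 ] w -0.0 tilt [-1. -0. -0.]
tcp at zoom [299. 298.]
```

View pics/s14z.png

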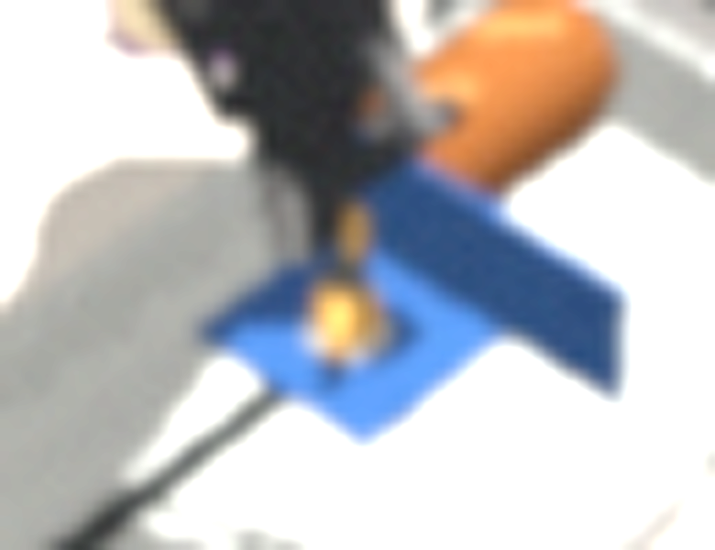

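Emit:
play_rows --series '[[[-20,-3,0,0,0],[-36,-3,20,0,0],[-36,-3,52,0,0],[-30,-3,71,0,0],[-5,-3,71,0,0]]]'

```text
time_s: 9.07
position: [0.4939, -0.0475, 0.0352]
eef_rot: [[0.005, -0.046, -0.999], [0.002, -0.999, 0.046], [-1.0, -0.002, -0.005]]
ft_force: [0.9, 0.6, -1.4]
width: -0.0003
```

```bash
python3 lz.py s15
```

```text
t 9.12 C mm [-41.9  20.8  29.3] shift [-16.7  -1.3 -46.9] turn -0.003 F [-1.9  -0.42 -4.17] w -0.0001 tilt [-1.    -0.     0.002]
tcp at zoom [454. 405.]
```

View pics/s15z.png

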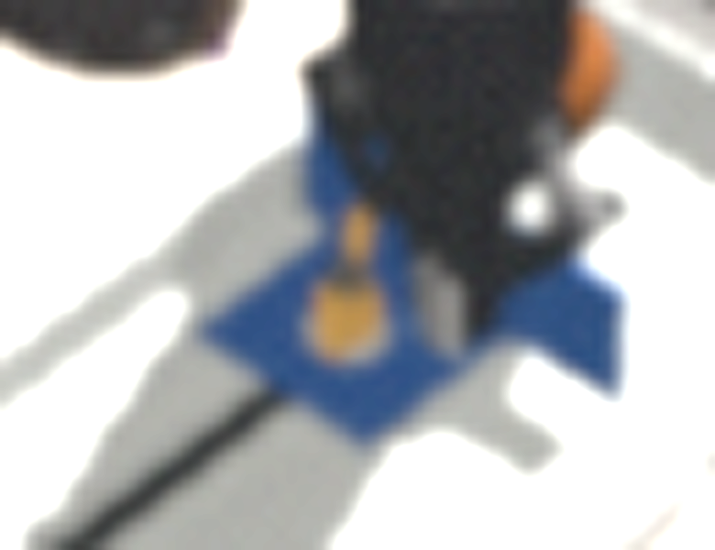

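Emit:
play_rows --series '[[[1,-3,-12,0,0],[2,-8,-18,0,0],[2,-15,-22,0,0],[2,-21,-26,0,0],[2,-25,-31,0,0]]]'

```text
time_s: 9.53
position: [0.5277, -0.0232, 0.0302]
eef_rot: [[-0.0, -0.046, -0.999], [-0.0, -0.999, 0.046], [-1.0, 0.0, 0.0]]
ft_force: [-0.6, 0.1, 0.0]
width: -0.0
```

```bash
python3 lz.py s16
```

```text
t 9.58 C mm [-6.1 47.5 30.2] shift [-15.8  25.5 -11.2] turn -0.001 F [2.22 0.89 0.57] w -0.0001 tilt [-1.     0.    -0.001]
tcp at zoom [320. 394.]
```

View pics/s16z.png

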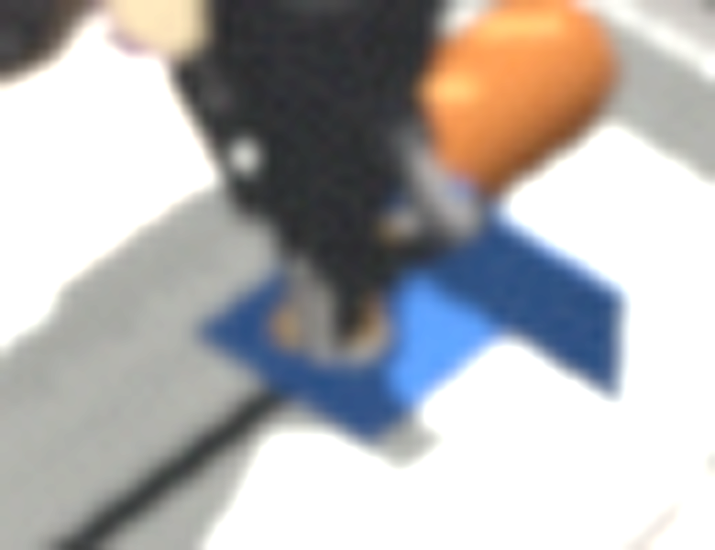

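Emit:
play_rows --series '[[[2,-3,-6,0,0],[4,-3,-13,0,0],[4,-2,-19,0,0],[4,1,-25,0,0],[4,5,-30,0,0]]]'

```text
time_s: 10.0
position: [0.5576, -0.0305, 0.0259]
eef_rot: [[-0.0, -0.046, -0.999], [0.0, -0.999, 0.046], [-1.0, -0.0, 0.0]]
ft_force: [-0.1, 0.8, -0.5]
width: 0.0
```

```bash
python3 lz.py s17
```

```text
t 10.05 C mm [23.8 40.4 25.9] shift [-20.1  18.4  18.8] turn -0.002 F [ 2.36 -0.    0.18] w 0.0 tilt [-1.     0.    -0.001]
tcp at zoom [270. 348.]
```

View pics/s17z.png

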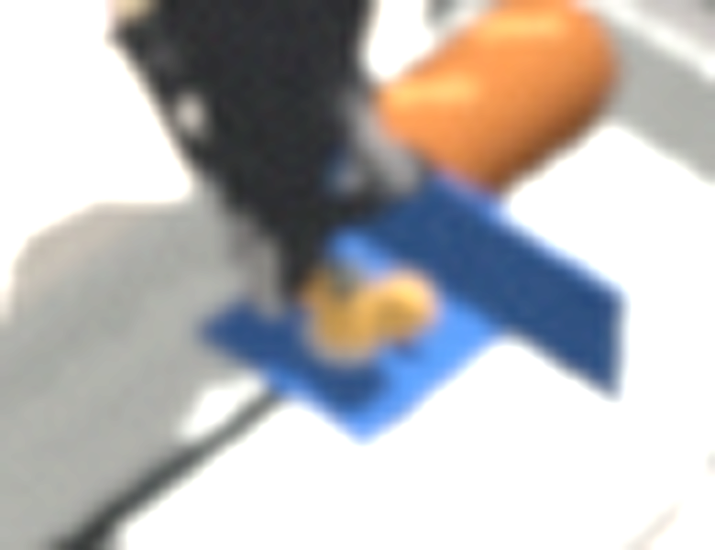

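Emit:
play_rows --series '[[[0,3,-4,0,0],[0,7,-7,0,0],[0,12,-9,0,0]]]'

```text
time_s: 10.3
position: [0.5658, -0.0431, 0.0261]
eef_rot: [[0.0, -0.046, -0.999], [0.0, -0.999, 0.046], [-1.0, -0.0, -0.0]]
ft_force: [-0.4, 2.6, 0.1]
width: -0.0001
```

Emit:
play_rows --series '[[[0,4,0,0,0],[0,8,0,0,0],[0,12,0,0,0]]]'

```text
time_s: 10.55
position: [0.5649, -0.0551, 0.0262]
eef_rot: [[0.001, -0.046, -0.999], [0.0, -0.999, 0.046], [-1.0, -0.0, -0.001]]
ft_force: [0.0, 2.2, -0.0]
width: -0.0
```

```bash
python3 lz.py s18
```

```text
t 10.6 C mm [31.3 16.3 26.2] shift [-19.8  -5.6  26.3] turn -0.002 F [-0.12  0.31 -0.22] w 0.0001 tilt [-1. -0. -0.]
tcp at zoom [303. 301.]
```

View pics/s18z.png

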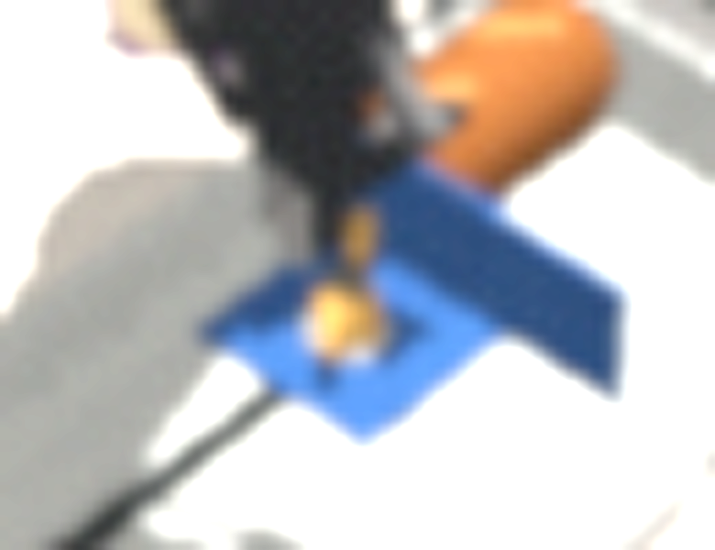

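Emit:
play_rows --series '[[[-20,-4,0,0,0],[-36,-4,20,0,0],[-36,-4,52,0,0],[-30,-4,70,0,0],[-3,-4,70,0,0]]]'

```text
time_s: 11.02
position: [0.4943, -0.0474, 0.0325]
eef_rot: [[0.006, -0.046, -0.999], [0.002, -0.999, 0.046], [-1.0, -0.002, -0.006]]
ft_force: [0.4, 0.4, -1.2]
width: -0.0001
```

Emit:
play_rows --series '[[[1,-3,-9,0,0],[2,-7,-14,0,0],[2,-11,-17,0,0],[2,-15,-19,0,0]]]'

```text
time_s: 11.35
position: [0.5165, -0.0329, 0.0276]
eef_rot: [[0.001, -0.046, -0.999], [-0.0, -0.999, 0.046], [-1.0, 0.0, -0.001]]
ft_force: [-0.7, -0.8, 0.9]
width: 0.0001
```

```bash
python3 lz.py s19
```

```text
t 11.4 C mm [-17.9  37.3  27.6] shift [-18.4  15.2 -23. ] turn -0.002 F [0.66 0.61 0.29] w 0.0002 tilt [-1.     0.    -0.001]
tcp at zoom [367. 400.]
```

View pics/s19z.png

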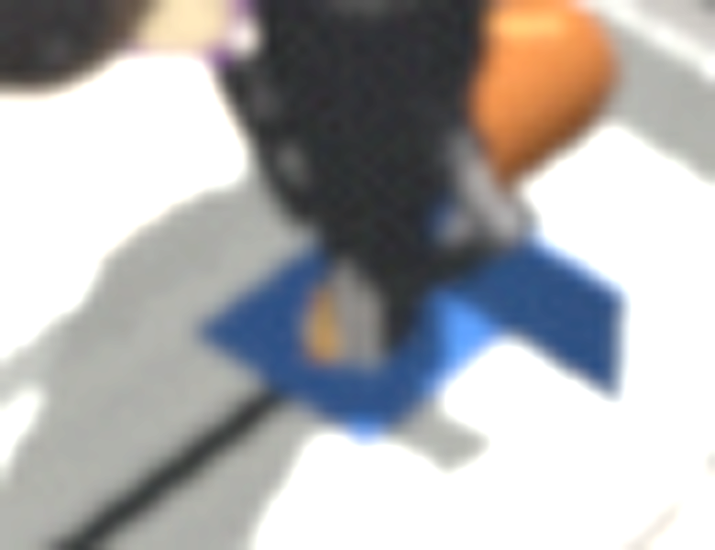

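Emit:
play_rows --series '[[[1,-3,-2,0,0],[1,-6,-4,0,0]]]'

```text
time_s: 11.57
position: [0.5191, -0.0274, 0.0261]
eef_rot: [[-0.0, -0.046, -0.999], [0.0, -0.999, 0.046], [-1.0, 0.0, 0.0]]
ft_force: [-0.7, -1.4, 0.3]
width: -0.0001
```

Emit:
play_rows --series '[[[0,-2,-2,0,0],[0,-4,-5,0,0]]]'

```text
time_s: 11.73
position: [0.5241, -0.0236, 0.0261]
eef_rot: [[-0.0, -0.046, -0.999], [-0.0, -0.999, 0.046], [-1.0, 0.0, 0.0]]
ft_force: [-0.6, 0.0, -0.5]
width: -0.0001
```

```bash
python3 lz.py s20
```

```text
t 11.78 C mm [-9.9 46.7 26.1] shift [-19.9  24.7 -15. ] turn -0.002 F [0.75 0.18 0.83] w 0.0003 tilt [-1.  0. -0.]
tcp at zoom [330. 406.]
```

View pics/s20z.png

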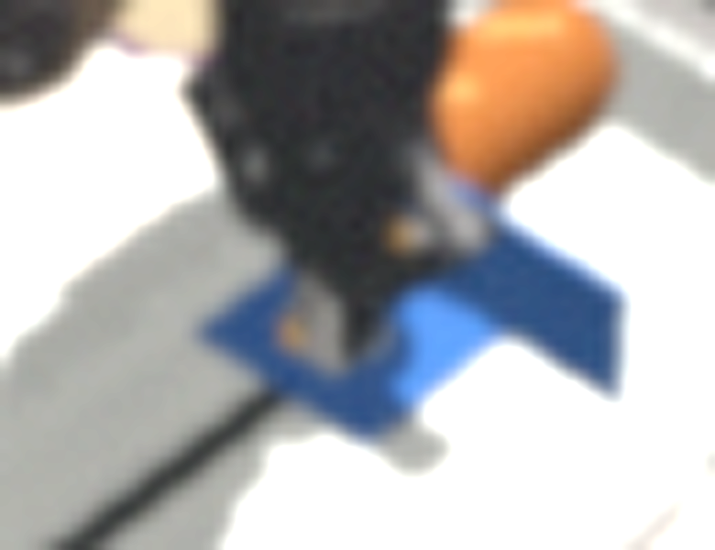

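Emit:
play_rows --series '[[[0,-1,-1.5,0,0],[0,-1,-3,0,0]]]'

```text
time_s: 11.95
position: [0.5272, -0.0228, 0.026]
eef_rot: [[-0.0, -0.046, -0.999], [0.0, -0.999, 0.046], [-1.0, -0.0, 0.0]]
ft_force: [-1.1, 0.5, 0.2]
width: -0.0
```

Emit:
play_rows --series '[[[0,0,-1.5,0,0],[0,-1,-3,0,0]]]'

```text
time_s: 12.12
position: [0.5298, -0.0223, 0.0258]
eef_rot: [[-0.001, -0.046, -0.999], [-0.0, -0.999, 0.046], [-1.0, 0.0, 0.001]]
ft_force: [-5.1, -1.9, 1.2]
width: 0.0002
```

Emit:
play_rows --series '[[[0,0,-1.5,0,0],[0,0,-3,0,0]]]'

```text
time_s: 12.28
position: [0.5305, -0.0228, 0.0254]
eef_rot: [[-0.005, -0.047, -0.999], [-0.001, -0.999, 0.047], [-1.0, 0.001, 0.005]]
ft_force: [-12.7, 3.0, 7.9]
width: -0.0004
```

```bash
python3 lz.py s21
```

```text
t 12.33 C mm [-4.5 47.6 25.4] shift [-20.7  25.6  -9.5] turn -0.003 F [-10.97   3.36   7.04] w -0.0003 tilt [-1.     0.001  0.005]
tcp at zoom [317. 402.]
```

View pics/s21z.png

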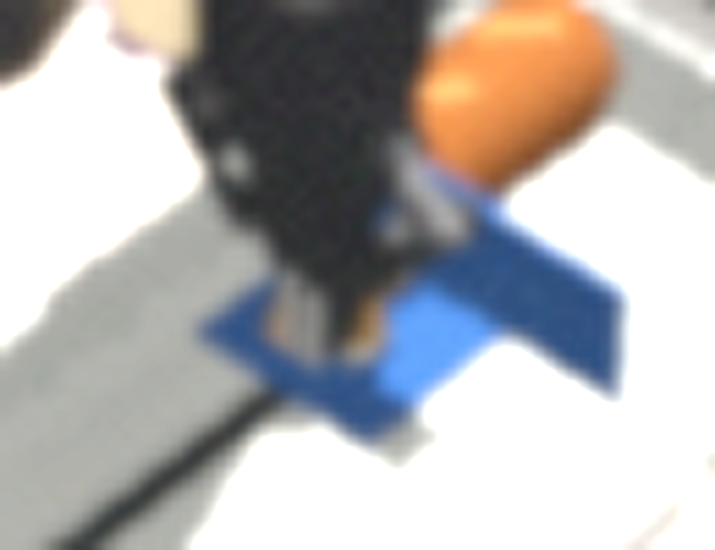

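Emit:
play_rows --series '[[[0,-1,8,0,0],[0,-2,25,0,0],[0,-5,50,0,0],[-20,-15,60,0,0],[-60,-25,60,0,0]]]'

```text
time_s: 12.75
position: [0.4691, 0.0043, 0.0829]
eef_rot: [[-0.008, -0.048, -0.999], [-0.002, -0.999, 0.048], [-1.0, 0.003, 0.008]]
ft_force: [1.7, 1.3, -0.4]
width: 0.0001
```

Emit:
play_rows --series '[[[-40,-20,10,0,0],[-80,-55,10,0,0],[-110,-90,10,0,0],[-120,-125,10,0,0],[-120,-150,10,0,0]]]'

```text
time_s: 13.17
position: [0.4731, 0.1583, 0.2106]
eef_rot: [[0.007, -0.046, -0.999], [0.005, -0.999, 0.046], [-1.0, -0.005, -0.007]]
ft_force: [0.5, 0.6, -0.1]
width: 0.0002
```

```bash
python3 lz.py s22; python3 look.py t22 top
```

```text
t 13.22 C mm [-68.8 231.  210. ] shift [163.3 209.9 -72.7] turn -0.0 F [1.83 6.42 3.41] w -0.0005 tilt [-1.    -0.006 -0.007]
tcp at zoom [ 23. 397.]
t 13.27 C mm [-69.9 228.2 208.2] shift [159.4 228.9 -13.8] turn 0.002 F [-0.48 -0.35 -0.92] w -0.0001 tilt [-1.    -0.004 -0.005]
```

View pics/s22z.png

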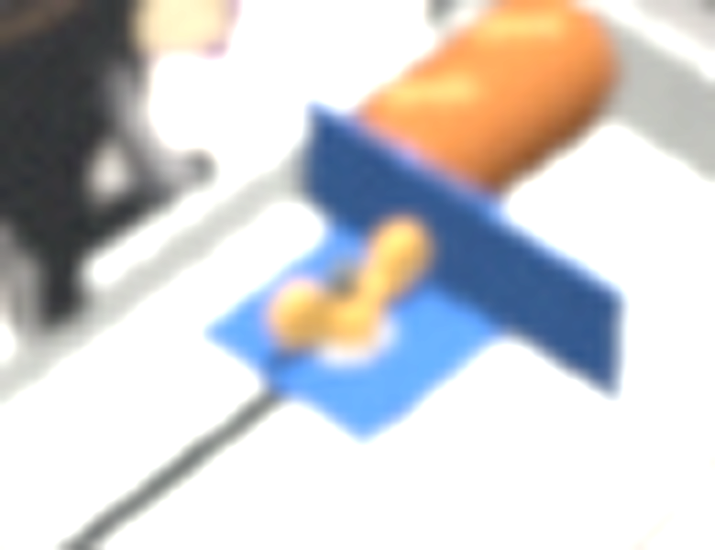

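View pics/t22c.png

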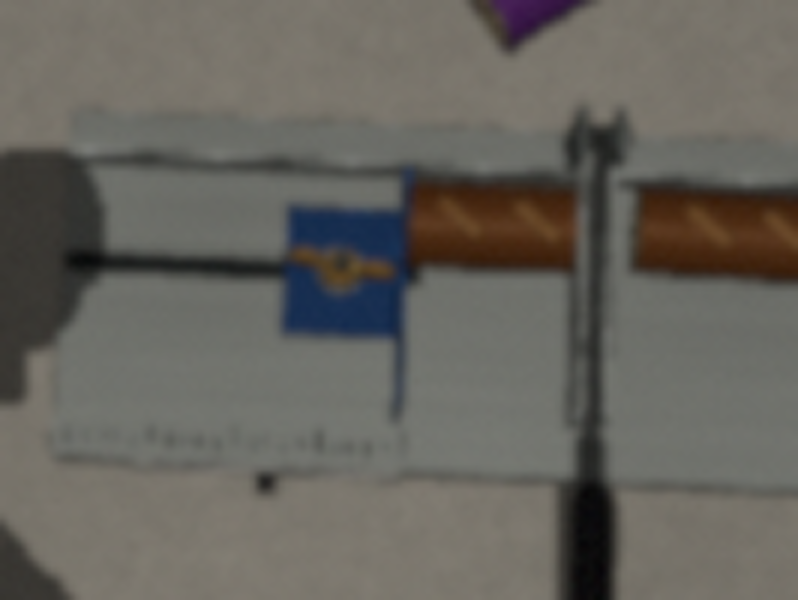

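```bash
python3 - <<'E'
from h import *
a=cv2.imread('pics/top0.png');b=cv2.imread('pics/t22.png')
for y in(186,189,192):
    for im in(a,b): print(y,[tuple(int(q) for q in im[y,u][::-1]) for u in range(356,366)])
c=np.vstack([cv2.resize(x[178:200,322:372],None,fx=12,fy=12,interpolation=cv2.INTER_CUBIC) for x in(a,b)])
cv2.imwrite('pics/cmp.png',np.clip(c.astype(float)*1.8,0,255).astype(np.uint8))
# sub-pixel shift of the sample texture
A=cv2.cvtColor(a,cv2.COLOR_BGR2GRAY)[181:194,336:358].astype(np.float32);B=cv2.cvtColor(b,cv2.COLOR_BGR2GRAY)[181:194,336:358].astype(np.float32)
print(cv2.phaseCorrelate(A,B,cv2.createHanningWindow((22,13),cv2.CV_32F)))
E
```

```text
186 [(91, 58, 31), (87, 52, 27), (88, 52, 27), (86, 53, 30), (82, 62, 50), (90, 87, 83), (94, 95, 91), (66, 66, 63), (48, 48, 45), (53, 54, 51)]
186 [(83, 50, 26), (80, 47, 23), (80, 45, 22), (80, 47, 24), (85, 59, 43), (96, 84, 76), (93, 91, 88), (63, 64, 61), (46, 46, 44), (51, 52, 50)]
189 [(87, 56, 29), (83, 51, 26), (82, 48, 25), (79, 47, 26), (75, 58, 46), (87, 85, 80), (93, 95, 90), (65, 66, 63), (51, 53, 49), (62, 62, 60)]
189 [(97, 65, 37), (95, 64, 35), (86, 54, 28), (84, 52, 28), (87, 61, 44), (97, 85, 75), (93, 91, 85), (63, 63, 59), (49, 49, 47), (59, 61, 58)]
192 [(63, 35, 15), (64, 35, 15), (63, 35, 15), (62, 38, 22), (64, 54, 45), (86, 85, 80), (95, 97, 92), (67, 68, 65), (53, 53, 51), (64, 65, 62)]
192 [(64, 34, 12), (64, 35, 14), (65, 36, 16), (65, 36, 16), (69, 50, 39), (87, 81, 74), (91, 92, 87), (65, 65, 62), (50, 49, 48), (62, 63, 60)]
((0.5645983176095726, 1.0910137389451018), 0.4847487820519341)
```

View pics/cmp.png

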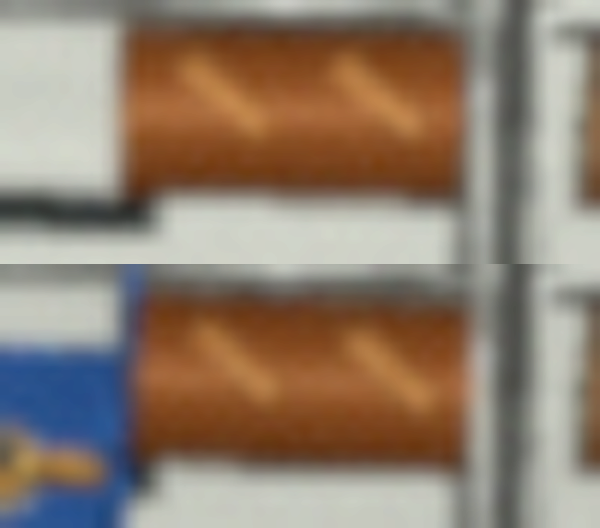

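Emit:
play_rows --series '[[[0,0,0,0,0],[0,0,0,0,0]]]'

```text
time_s: 13.43
position: [0.4711, 0.1557, 0.2057]
eef_rot: [[-0.0, -0.045, -0.999], [-0.0, -0.999, 0.045], [-1.0, 0.0, 0.0]]
ft_force: [-0.4, -0.3, -0.4]
width: -0.0002
```

```bash
python3 -c "
from h import *
print(bot.hand_in())"
```

```text
the job is handed in; nothing more can be done
None
```

I set the stop and locked it, then handed the job in at about 13.4 s with the hand clear at about 0.21 m height. No verdict was reported.

**Stop:** With the shut fingertips I pushed the blue stop towards the blade. The push force rose from about 8 N while sliding to about 14 N at the end, then settled at 11–12 N. In the last top picture the stop touches the sample. The sample moved about 3 mm and shows no visible gap at the guard. Measured from the picture, the guard face came out about 3 mm off its stated position. That is an offset in my frame, so the contact rests on the force rise and that picture.

**Wing nut:** I turned it clockwise about 350° in three fingertip strokes at roughly 1–3 N. It then stalled, with the force reaching about 13 N, and I stopped. The final wing direction is close to what the seated angle of 8.0 rad would give if the nut's zero lies along the cutter's x, which I assumed. I did not measure how far the nut sank.

**Disagreement:** The shut fingertips appeared to end about 20 mm above the reported tool point. My first pass at the nut therefore went over the wing without turning it, and I lowered the hand and repeated the stroke.

In the pictures, the blade and the other things near the cutter looked as they were before. I did not check the rest of the table again at the end.

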